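# Set the balance pointer to the red tab

### The arm

A 6-joint arm with a two-finger parallel gripper is mounted at the origin on the work surface. World frame = base frame: x ahead of the robot, y to its left, z up, the work surface at z = 0. Lengths are in mm, angles in rad, forces in N, time in s.
With the tool pointing down it reaches from about 275 to 1000 mm from the base axis. Payload 8.4 kg.
Tool frame: the origin (TCP) lies between the finger pads; the fingertips stand 17 mm ahead of it and the grasp point (between the pads) lies 2 mm behind it; z points along the fingers, y is the line along which they close (so a half turn about z gives the same grasp; the last joint's range is limited). The gripper opens to 85 mm and grips with 20 to 120 N. Pads are 22 mm wide; open, the fingers measure 114 mm over their backs; the gripper's body (76 mm by 85 mm) begins 54 mm behind the grasp point. The pads swing forward as they close: fully open they stand 13 mm farther back than shut.
Start: joints at [1.27, 0.353, 1.633, -0, 1.155, -0.002], TCP at [183.982, 597.31, 248.281] pointing down, gripper open.
Joint ranges: [-2.63, 2.63], [-0.92, 2.1], [0.06, 2.66], [-1.3, 4.44], [0, 2.69], [-3.02, 3.02]. Speed limits (rad/s): [2.22, 2.22, 2.79, 3.14, 3.14, 3.14].

### API

Orientations are given as [roll, pitch, yaw] about the fixed x, y, z axes, in that order (R = Rz(yaw) Ry(pitch) Rx(roll)).
In Python, from rig import sense, grab_frame, sign_off gives the robot as it stands. The module is installed in compiled form; this text tells all that it offers.
- The arm moves only by the tool send_rows, never from a script. Its argument "moves" is a list that holds one entry, the list of rows, each a list of 7 numbers: the shift along the world's x, y, z in m, then the turn, a rotation vector about the world's x, y, z in rad, then the opening, from -1 (shut) to 1 (fully open). In form: [[[dx, dy, dz, rx, ry, rz, jaw], ...]]. A call has 1 to 10 rows; each row shifts and turns the commanded pose from where the row before left it; what a row does not reach is not made up. A row lasts 1/10 s, in which the tool goes at most 50 mm and 8.59 degrees, less where a joint would pass 70% of its speed; a pose out of reach is approached as far as the arm can. A call with a gripper value outside its range is refused whole. The fingers move at their own pace and stop on an object; "grip_force" is the grip in N (left out, the last holds). Time passes only in rows, so rows that do not move let the fingers close. It gives the time, the measured TCP pose, the force, the opening and the grip force at its end, in the units of the state.
- sense(): the state, without advancing time (a new reading comes with each control period).
- grab_frame(name): name is "scene" or "top" or "wrist"; returns a dict with "img" (480x640x3 uint8, red, green, blue), "mtx" (3x3 intrinsics, pixels), "rvec" (rotation vector, rad) and "tvec" (3), from world to camera coordinates, as OpenCV has them; the wrist camera has in their place "T_tool_cam" (4x4, takes a point from camera to tool coordinates, whose origin is the TCP and whose axes are the flange's). Camera axes: x right, y down, z forward; pixel columns grow to the right and rows downward; lengths in mm; the calibration is good to about 2 mm. A picture is of the moment at which its call begins: read the wrist's pose just before it. There is no depth.
- sign_off(): hands the job in; it is judged then, once.
The state is a dict: "clock": time; "qpos": joint angles; "qvel": joint speeds; "joint_efforts": joint torques, N m; "eef_pos": TCP position; "tcp_rot": TCP orientation; "contact_force": force on the tool from outside, world axes, zero at the start; "wrist_torque": the same for the moment, N m; "opening": opening from 0.0 (shut) to 1.0 (fully open); "grasp_force": force on a finger pad.
Only numpy, scipy, OpenCV 4.12 (cv2) and the standard library are available. Lean on these libraries where they do the work, as an engineer would, in place of code of your own. Each camera call takes 0.05 s, during which the arm holds its last target. There are 200 camera calls.

### The job

Swing the red arrest lever over from the red dot to the green dot to free the balance beam, then turn the black setting wheel a little at a time by its yellow pin until the orange pointer tip comes to rest over the red tab, using only the wheel to move it. Then swing the lever fully back to the red dot so that the beam is held there, pointer still on the red tab. Do not touch the beam, the pointer or the tabs, and leave the other things on the bench where they stand.

Things in the scene. Friction and masses are not known exactly. Their poses are not given: they have to be found in the camera images.
- balance: White beam balance, fixed. Origin on the bench; front faces -x, y left, z up. Base slab 30 mm high, x -155 to +95, y -170 to +170 mm. Beam along y at x +40, z 120; pan at its left end (z up to 175). White scale plate 160 mm wide at x +24, top z 257. Wheel in front at (-110, -90), lever pivot at (-75, +90). Lever's red dot on the outer (left) side, green dot nearer the middle.
- pointer_tip (a point): Top end of the orange pointer tip, a 5 mm wide, 22 mm long end of a thin black needle 150 mm above the beam's pivot. Moves about 45 mm to either side (y of the balance).
- red_tab: Red tab, a clip 8 mm wide (y), 13 mm high, 18 mm deep (x from -6 to +12 mm) on the top edge of the scale plate, 24 to 40 mm left or right of the middle. Origin on the plate's top edge, midway in the tab's width; axes parallel to the balance's. The pointer tip passes beyond it at x +19 mm, at about the height of the tab's top.
- blue_tab: The same kind of tab but blue, on the other side of the middle: not the one to aim at.
- beam: The balance beam with pan, counterweight and pointer. Origin at its pivot, y along the beam, z along the pointer (pointer tip 150 mm up). Turns about the balance's x axis; the pointer leans left or right. Spring-centred and damped: when free it settles in about 1 s after each change of the wheel; when arrested a brake grips it where it is.
- wheel (a joint): Angle of the setting wheel in rad, -3.3 to 3.3, growing anticlockwise seen from above. Upright axis, stiff enough to stay where left (about 2 N at the pin). Anticlockwise moves the pointer to +y (left) of the balance, roughly 16 mm of tip per rad (not exactly), only while the beam is free.
- wheel_axis (a point): Centre of the top face of the black wheel disc (84 mm across, 12 mm thick, its top 62 mm above the bench).
- wheel_pin (a point): Centre of the top of the yellow upright finger pin on the wheel: 14 mm across, standing 31 mm above the disc (top 93 mm above the bench), 31 mm from the wheel's axis. At wheel angle 0 it is on the -x side (front) of the axis.
- lever (a joint): Angle of the arrest lever in rad: 0 arrested (knob over the red dot, 0.6 rad to the left of straight ahead to the front), 1.2 free (knob over the green dot, 0.6 rad to the right). Turns anticlockwise from above as it grows, about 1.5 N at the knob; stays where left. Below about 0.2 the beam is gripped, above about 0.5 it is free.
- lever_axis (a point): Centre of the lever's pivot, upright axis, at the height of the top of the flat red arm (56 mm above the bench).
- lever_knob (a point): Centre of the top of the lever's upright red knob: 16 mm across, top 89 mm above the bench, standing 35 mm clear above the arm, 60 mm from the pivot.
- weight_a: Brass weight 26 mm across, 40 mm tall, standing on the base near its middle, between wheel and lever. Origin under its foot. Leave alone.
- weight_b: Brass weight 21 mm across, 32 mm tall, standing on the base's rear right corner. Origin under its foot. Leave alone.
- beaker: Clear plastic beaker, 70 mm across, 85 mm tall, on the left of the bench. Leave alone.
- jar: Amber jar with white cap, 60 mm across, 80 mm tall, on the left. Leave alone.
- dish: White dish 90 mm across, 18 mm tall, on the left. Leave alone.
- sample_tin: Metal tin 70 mm across, 50 mm tall, on the right. Leave alone.
- spatula: Lab spatula 180 mm long, lying on the right. Leave alone.

How it is judged:
By the outcome, as a careful person would: the job done as asked, in the order asked, and still so for the second after the job is handed in, with the robot touching nothing.
It also fails if it takes over 67 s, if anything falls off the work surface, if the arm or the gripper's body presses on something with over 40 N, if the wrist force passes 120 N, or if a joint passes its speed limit or range.

## Working session

There is one attempt and no reset: what is moved stays moved. The work goes in short steps, Python scripts to look and compute and a tool call to move; the robot and the scene stay as the last step left them, time stands still between calls to the robot, and variables do not carry over. Pictures are saved under pics/ and viewed, at most 10 in all, crops included, and the job is handed in when it is done.

Besides the shell and the picture viewer there is one more tool, called after "Call:" as a command line: name --argument value ..., lists and objects as JSON in quotes. send_rows: Moves the arm, as the interface text tells. Its arguments: {"type":"object","properties":{"moves":{"type":"array"},"grip_force":{"type":"number"}},"required":["moves"]}

```bash
mkdir -p pics; cat > h.py <<'E'
import numpy as np, cv2
from rig import sense, grab_frame
def snap(cam,name):
    f=grab_frame(cam); cv2.imwrite(f'pics/{name}.png',f['img'][:,:,::-1]); np.savez(f'pics/{name}.npz',**f); return f
def proj(f,P):
    return cv2.projectPoints(np.array(P,float).reshape(-1,1,3),f['rvec'],f['tvec'],f['mtx'],None)[0].reshape(-1,2)
def ray(f,uv,z):
    R=cv2.Rodrigues(np.array(f['rvec'],float))[0]; C=-R.T@np.ravel(f['tvec'])
    d=R.T@np.linalg.inv(f['mtx'])@np.array([uv[0],uv[1],1.]); return C+d*(z-C[2])/d[2]
E
python3 - <<'E'
from h import *
s=sense(); print(s)
for c in('scene','top'):
    f=snap(c,c+'0'); R=cv2.Rodrigues(np.array(f['rvec'],float))[0]; print(c,-R.T@np.ravel(f['tvec']),f['mtx'][0,0],R[2])
E
```

```text
{'clock': 0.0, 'qpos': array([ 1.26959356e+00,  3.53663864e-01,  1.63414978e+00, -2.86250775e-05,
        1.15517201e+00, -2.42845025e-03]), 'qvel': array([-0.00042987,  0.00033545, -0.00080674, -0.00154104, -0.00154893,
       -0.00047002]), 'joint_efforts': array([-2.59026347e-04, -6.05253196e+01, -3.42063224e+01, -3.15538819e-05,
        9.44662490e-03, -1.34762396e-05]), 'eef_pos': array([183.85882606, 596.8706411 , 247.54514581]), 'tcp_rot': array([-3.14019960e+00,  2.27890544e-05,  2.84282993e+00]), 'contact_force': array([ 0.31929804, -0.03424946, -0.58664122]), 'wrist_torque': array([-0.03725062,  0.00609653,  0.03322415]), 'grasp_force': 0.0, 'opening': 1.002092526488943}
scene [1749.59776293  -49.63146379 1087.56190886] 529.3790441947838 [-0.778787    0.05342454 -0.6250093 ]
top [ 398.22984596    9.54024462 1260.3909695 ] 454.80910220247995 [ 0.18959168  0.00765278 -0.9818332 ]
```

View pics/scene0.png

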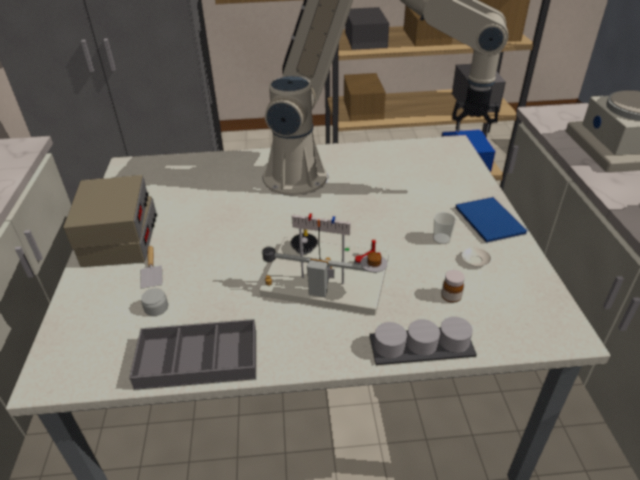

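View pics/top0.png

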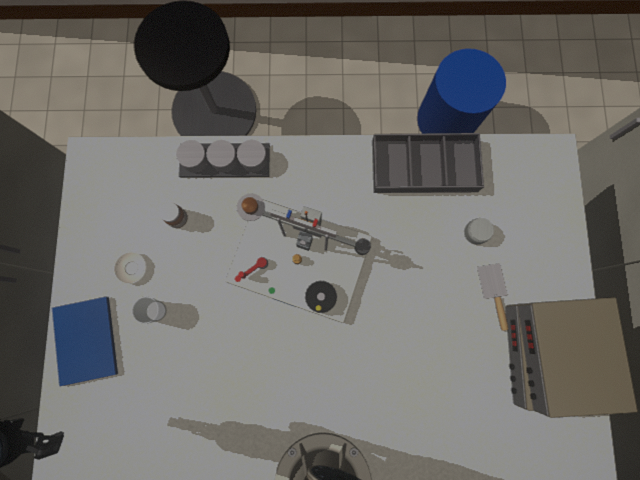

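The top view shows the balance turned by about -0.33 rad. The lever pivot is near (262,263) and its knob near (240,277). The wheel is near (321,296) with its pin near (318,308). The red tab is near (315,223), right of the middle. I'll refine these on a crop.

```bash
python3 - <<'E'
from h import *
f=np.load('pics/top0.npz'); im=f['img'][190:335,215:385,::-1]
cv2.imwrite('pics/crop0.png',cv2.resize(im,None,fx=4.1,fy=4.1,interpolation=cv2.INTER_CUBIC))
from scipy.optimize import least_squares
# rough fit: corners (z30), lever axis, wheel axis
obj=np.array([[-155,170,30],[-155,-170,30],[-75,90,56],[-110,-90,62]],float)
uv=np.array([[227,282],[347,323],[262,263],[321,296]],float)
def W(p,o):
    c,s=np.cos(p[2]),np.sin(p[2]); return o@np.array([[c,s,0],[-s,c,0],[0,0,1]])+[p[0],p[1],0]
r=least_squares(lambda p:(proj(f,W(p,obj))-uv).ravel(),[500,50,-.33]); print(r.x,r.fun.reshape(-1,2))
p=r.x
q=-0.6
for n,o in dict(knob=[-75-60*np.cos(.6),90+60*np.sin(.6),89],knobgreen=[-75-60*np.cos(.6),90-60*np.sin(.6),89],pin=[-141,-90,93],cw=[40,0,120],rt=[24,-32,265]).items(): print(n,W(p,np.array([o],float)),proj(f,W(p,np.array([o],float))))
E
```

```text
[ 6.03704485e+02  4.95657856e+01 -3.24207579e-01] [[-0.98175491  0.51917523]
 [-1.18237946 -0.32772128]
 [ 0.55961619 -0.43860329]
 [ 1.56476371  0.23808971]]
knob [[525.13388798 206.65754401  89.        ]] [[242.26031283 274.84179782]]
knobgreen [[503.54933984 142.4303578   89.        ]] [[266.95710771 283.068054  ]]
pin [[441.37990017   9.17111693  93.        ]] [[318.86295483 307.16820136]]
cw [[641.62062294  36.82347565 120.        ]] [[307.58666951 227.84669651]]
rt [[616.26031973  11.58748903 265.        ]] [[317.29951357 225.34552611]]
```

View pics/crop0.png

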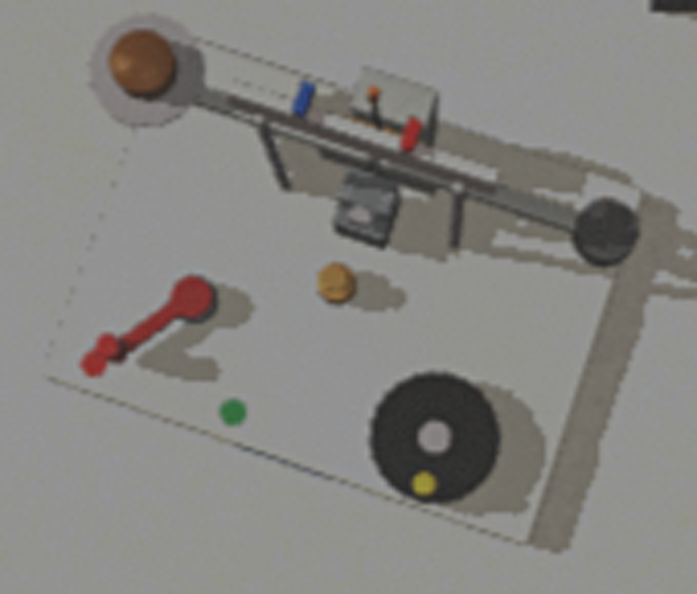

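The crop, converted to image pixels, gives knob top (241.3,274.6), pin (318.4,308.0), lever axis (262.3,262.7), wheel axis (321.1,296.8) and base front corners (226.7,282.2) and (343.8,322.2). The orange tip is at (306,213), the red tab at (315.2,222.7) and the blue tab at (289,214). Next I'll refine with colour centroids.

```bash
cat >> h.py <<'E'
from scipy.optimize import least_squares
def W(p,o):
    c,s=np.cos(p[2]),np.sin(p[2]); return np.atleast_2d(np.array(o,float))@np.array([[c,s,0],[-s,c,0],[0,0,1]])+[p[0],p[1],0]
def B(p,w):
    c,s=np.cos(p[2]),np.sin(p[2]); return (np.asarray(w)-[p[0],p[1],0])@np.array([[c,-s,0],[s,c,0],[0,0,1]])
def blobs(img,lo,hi,roi,minsat=110,minv=50,minarea=4):
    u0,v0,u1,v1=roi; h=cv2.cvtColor(np.ascontiguousarray(img[v0:v1,u0:u1]),cv2.COLOR_RGB2HSV)
    m=((h[...,0]>=lo)&(h[...,0]<=hi) if lo<=hi else (h[...,0]>=lo)|(h[...,0]<=hi))&(h[...,1]>=minsat)&(h[...,2]>=minv)
    n,_,st,c=cv2.connectedComponentsWithStats(m.astype(np.uint8),connectivity=8)
    return [(c[i]+[u0,v0],st[i,4]) for i in range(1,n) if st[i,4]>=minarea]
E
python3 - <<'E'
from h import *
f=dict(np.load('pics/top0.npz')); im=f['img']
print('yellow',blobs(im,22,35,(290,270,350,330)))
print('red',blobs(im,172,4,(220,200,340,300)))
print('orange',blobs(im,5,18,(295,200,320,225),90))
print('blue',blobs(im,105,130,(270,200,310,230)))
print('green',blobs(im,45,85,(250,270,300,300)))
obj=np.array([[-155,170,30],[-155,-170,30],[-75,90,56],[-110,-90,62],[-75-60*np.cos(.6),90+60*np.sin(.6),89]])
uv=np.array([[226.7,282.2],[343.8,322.2],[262.3,262.7],[321.1,296.8],[241.3,274.6]])
r=least_squares(lambda p:(proj(f,W(p,obj))-uv).ravel(),[600,50,-.33]); p=r.x; print(p,r.fun.reshape(-1,2).round(2)); np.save('p.npy',p)
pin=ray(f,(318.4,308),93); print('pin',pin,B(p,pin)-[-110,-90,0]); print('knob',ray(f,uv[4],89),W(p,obj[4]))
print('wheel',W(p,[-110,-90,62]),'lev',W(p,[-75,90,56]))
for n,u,z in(('tip',(306,212.9),270),('red',(315.2,222.7),266),('blue',(289.1,214.1),266)): print(n,B(p,ray(f,u,z)))
print('wa',B(p,ray(f,(297,259),70)))
E
```

```text
yellow [(array([318. , 307.5]), np.int32(26))]
red [(array([314.75      , 222.35714286]), np.int32(28)), (array([251.9039548 , 268.28248588]), np.int32(177))]
orange [(array([305.75, 212.25]), np.int32(8))]
blue [(array([288.45, 213.8 ]), np.int32(20))]
green [(array([271.36842105, 290.21052632]), np.int32(19))]
[ 6.03515085e+02  5.10014752e+01 -3.30947419e-01] [[-1.43 -0.13]
 [ 0.97  0.84]
 [-0.38 -0.34]
 [ 0.57 -0.36]
 [ 0.21 -0.09]]
pin [439.29868781  10.35882425  93.        ] [-32.09879109  -1.79751577  93.        ]
knob [525.77424594 209.15984064  89.        ] [[526.00503847 208.61921489  89.        ]]
wheel [[470.23971856   1.62864279  62.        ]] lev [[561.82949314 160.48805609  56.        ]]
tip [ 42.80076874  -0.37777286 270.        ]
red [ 28.90178542 -26.81076868 266.        ]
blue [ 28.96292048  35.1927392  266.        ]
wa [-38.18004838   2.87231236  70.        ]
```

Call:
send_rows --moves '[[[0.023, -0.026, 0, 0, 0, 0, 0.1], [0.023, -0.026, 0, 0, 0, 0, 0.1], [0.023, -0.026, 0, 0, 0, 0, 0.1], [0.023, -0.026, 0, 0, 0, 0, 0.1], [0.023, -0.026, 0, 0, 0, 0, 0.1], [0.023, -0.026, 0, 0, 0, 0, 0.1], [0.023, -0.026, 0, 0, 0, 0, 0.1], [0.023, -0.026, 0, 0, 0, 0, 0.1], [0.023, -0.026, 0, 0, 0, 0, 0.1], [0.023, -0.026, 0, 0, 0, 0, 0.1]]]'

```text
clock: 1.1
eef_pos: [414.6, 336.0, 248.1]
tcp_rot: [-3.141, -0.0, 2.843]
contact_force: [-0.5, 1.4, -0.2]
opening: 0.551
grasp_force: 0.0
```

Call:
send_rows --moves '[[[0.023, -0.026, 0, 0, 0, 0, 0.1], [0.023, -0.026, 0, 0, 0, 0, 0.1], [0.023, -0.026, 0, 0, 0, 0, 0.1], [0.023, -0.026, 0, 0, 0, 0, 0.1], [0.02, -0.022, -0.01, 0, 0, 0, 0.1], [0, 0, -0.02, 0, 0, 0, 0.1], [0, 0, -0.02, 0, 0, 0, 0.1], [0, 0, -0.02, 0, 0, 0, 0.1], [0, 0, 0, 0, 0, 0, 0.1]]]'

```text
clock: 2.0
eef_pos: [524.2, 210.4, 175.5]
tcp_rot: [-3.138, -0.004, 2.843]
contact_force: [-0.7, 0.1, 0.1]
opening: 0.555
grasp_force: 0.0
```

```bash
python3 - <<'E'
from h import *
s=sense(); print(s['eef_pos'])
f=snap('wrist','w1')
T=np.array(f['T_tool_cam']); print(T.round(3))
from scipy.spatial.transform import Rotation as R
Rt=R.from_euler('xyz',s['tcp_rot']).as_matrix()
p=np.array([604.5,52,-.331])
def pw(P):
    c=np.linalg.inv(T)@np.r_[Rt.T@(np.array(P)-s['eef_pos']),1]; q=f['mtx']@c[:3]; return q[:2]/q[2]
for n,P in dict(knob=[526.8,210,89],lev=[562.8,161.5,56],pin=[440.4,11.3,93],grasp=s['eef_pos']+[0,0,-91]).items(): print(n,pw(P))
E
```

```text
[524.15824153 210.41452809 175.53372357]
[[  -0.      -0.948   -0.319   81.428]
 [   1.      -0.       0.      -1.175]
 [  -0.      -0.319    0.948 -125.996]
 [   0.       0.       0.       1.   ]]
knob [327.36254866 260.40868282]
lev [279.08994654 305.01833834]
pin [-37.49672992 224.51863867]
grasp [326.73367084 253.88037798]
```

View pics/w1.png

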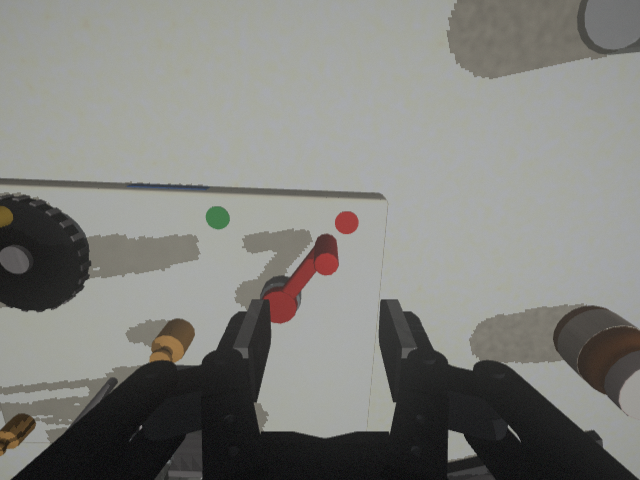

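The wrist view shows the knob top at (326,264), against a predicted (327,260). The knob is therefore about 1.5 mm farther out, and the jaws straddle it cleanly. I'll descend and close.

Call:
send_rows --moves '[[[0.004, 0, -0.02, 0, 0, 0, 0.1], [0, 0, -0.02, 0, 0, 0, 0.1], [0, 0, -0.02, 0, 0, 0, 0.1], [0, 0, -0.02, 0, 0, 0, 0.1], [0, 0, -0.01, 0, 0, 0, 0.1], [0, 0, 0, 0, 0, 0, -0.8], [0, 0, 0, 0, 0, 0, -0.8], [0, 0, 0, 0, 0, 0, -0.8], [0, 0, 0, 0, 0, 0, -0.8], [0, 0, 0, 0, 0, 0, -0.8]]]' --grip_force 20

```text
clock: 3.05
eef_pos: [529.8, 209.6, 89.3]
tcp_rot: [-3.139, 0.0, 2.844]
contact_force: [-0.5, -10.6, 1.4]
opening: 0.171
grasp_force: 21.7
```

Call:
send_rows --moves '[[[-0.0068, -0.0058, 0, 0, 0, 0, -0.8], [-0.0058, -0.0069, 0, 0, 0, 0, -0.8], [-0.0048, -0.0077, 0, 0, 0, 0, -0.8], [-0.0036, -0.0082, 0, 0, 0, 0, -0.8], [-0.0022, -0.0087, 0, 0, 0, 0, -0.8], [-0.001, -0.0089, 0, 0, 0, 0, -0.8], [0.0004, -0.009, 0, 0, 0, 0, -0.8], [0.0018, -0.0088, 0, 0, 0, 0, -0.8], [0.0005, -0.002, 0, 0, 0, 0, -0.8], [0, 0, 0, 0, 0, 0, -0.8]]]'

```text
clock: 4.05
eef_pos: [509.6, 144.6, 89.0]
tcp_rot: [3.141, 0.002, 2.842]
contact_force: [1.0, -0.1, 6.4]
opening: 0.171
grasp_force: 22.5
```

Call:
send_rows --moves '[[[0, 0, 0, 0, 0, 0, 0.1], [0, 0, 0, 0, 0, 0, 0.1], [0, 0, 0, 0, 0, 0, 0.1], [0, 0, 0.02, 0, 0, 0, 0.1], [0, 0, 0.025, 0, 0, 0, 0.1], [0, 0, 0.025, 0, 0, 0, 0.1], [-0.017, -0.033, 0.02, 0, 0, 0, 0.1], [-0.017, -0.033, 0, 0, 0, 0, 0.1], [-0.017, -0.033, 0, 0, 0, 0, 0.1], [-0.017, -0.033, 0, 0, 0, 0, 0.1]]]'

```text
clock: 5.05
eef_pos: [439.4, 12.3, 178.3]
tcp_rot: [-3.141, -0.0, 2.844]
contact_force: [-0.4, 0.0, 0.1]
opening: 0.552
grasp_force: 0.0
```

Call:
send_rows --moves '[[[0, 0, 0, 0, 0, 0, 0.1], [0, 0, 0, 0, 0, 0, 0.1]]]'

```text
clock: 5.25
eef_pos: [440.3, 12.8, 178.3]
tcp_rot: [3.141, 0.0, 2.841]
contact_force: [0.3, 1.1, 0.5]
opening: 0.549
grasp_force: 0.0
```

```bash
cat > m.py <<'E'
from h import *
from scipy.spatial.transform import Rotation as R
p=np.array([604.5,52,-.331])
def wrist(name):
    s=sense(); f=snap('wrist',name); T=np.array(f['T_tool_cam']); Rt=R.from_euler('xyz',s['tcp_rot']).as_matrix()
    def wray(uv,z):
        o=Rt@T[:3,3]+s['eef_pos']; d=Rt@T[:3,:3]@np.linalg.inv(f['mtx'])@np.r_[uv,1.]; return o+d*(z-o[2])/d[2]
    return s,f,wray
def top():
    f=grab_frame('top'); im=f['img']; out={}
    for n,a,z in(('tip',(5,18,(290,200,335,235),90),270),('red',(172,4,(300,210,335,240)),266),('blue',(105,130,(270,200,310,230)),266)):
        b=blobs(im,*a); out[n]=[(c.round(1),k,B(p,ray(f,c,z)).round(1)) for c,k in b]
    return f,out
E
python3 - <<'E'
from m import *
s,f,wr=wrist('w2'); print(s['eef_pos'],s['clock'])
for c,k in blobs(f['img'],20,35,(0,0,640,480),minarea=100): print('yellow',c,k,wr(c,93))
ft,o=top(); print(o); cv2.imwrite('pics/t2.png',ft['img'][:,:,::-1])
for c,k in blobs(ft['img'],172,4,(220,240,300,300)): print(c,k,ray(ft,c,70))
E
```

```text
[440.32451876  12.80049757 178.3421544 ] 5.25
yellow [320.85072231 253.41733547] 623 [437.38592322  10.23513742  93.        ]
{'tip': [(array([305.6, 212.3]), np.int32(7), array([ 43.2,  -0.3, 270. ]))], 'red': [(array([314.8, 222.4]), np.int32(28), array([ 28.7, -26.9, 266. ]))], 'blue': [(array([288.4, 213.8]), np.int32(20), array([ 28.5,  35.5, 266. ]))]}
[263.01333333 269.37333333] 150 [541.31667422 155.52825878  70.        ]
[237.57692308 278.15384615] 26 [518.55032021 221.93549072  70.        ]
```

View pics/w2.png

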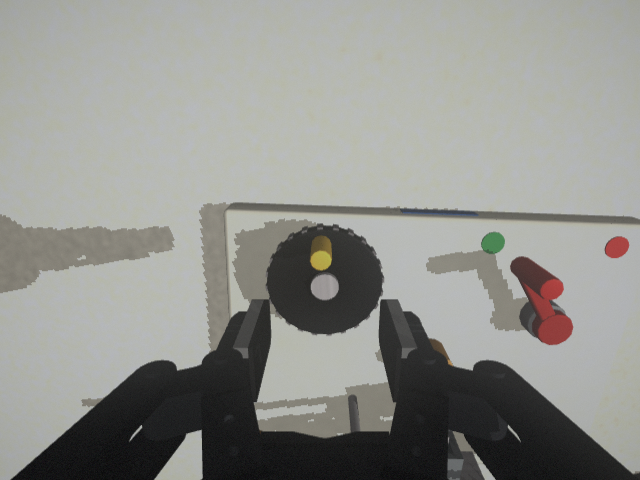

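The wrist view shows the pin top at (321,260), between the jaws and at the front of the wheel (angle about 0). The lever knob is at (552,287) on the green side. I'll descend onto the pin.

Call:
send_rows --moves '[[[0, -0.0025, -0.02, 0, 0, 0, 0.1], [0, 0, -0.02, 0, 0, 0, 0.1], [0, 0, -0.02, 0, 0, 0, 0.1], [0, 0, -0.02, 0, 0, 0, 0.1], [0, 0, -0.008, 0, 0, 0, 0.1], [0, 0, 0, 0, 0, 0, -0.8], [0, 0, 0, 0, 0, 0, -0.8], [0, 0, 0, 0, 0, 0, -0.8], [0, 0, 0, 0, 0, 0, -0.8], [0, 0, 0, 0, 0, 0, -0.8]]]'

```text
clock: 6.35
eef_pos: [440.9, 10.9, 90.9]
tcp_rot: [3.141, 0.001, 2.843]
contact_force: [0.1, 1.5, 1.8]
opening: 0.147
grasp_force: 21.0
```

Call:
send_rows --moves '[[[0.0013, 0.0028, 0, 0, 0, 0, -0.8], [0.0013, 0.0028, 0, 0, 0, 0, -0.8], [0.0018, 0.0025, 0, 0, 0, 0, -0.8], [0.0018, 0.0025, 0, 0, 0, 0, -0.8], [0.0023, 0.0021, 0, 0, 0, 0, -0.8], [0.0023, 0.0021, 0, 0, 0, 0, -0.8], [0.0027, 0.0016, 0, 0, 0, 0, -0.8], [0.0027, 0.0016, 0, 0, 0, 0, -0.8], [0.0029, 0.001, 0, 0, 0, 0, -0.8], [0.0029, 0.001, 0, 0, 0, 0, -0.8]]]'

```text
clock: 7.35
eef_pos: [461.4, 30.5, 90.4]
tcp_rot: [-3.14, -0.002, 2.843]
contact_force: [-3.9, -3.9, 4.8]
opening: 0.154
grasp_force: 21.6
```

Call:
send_rows --moves '[[[0, 0, 0, 0, 0, 0, -0.8], [0, 0, 0, 0, 0, 0, -0.8], [0, 0, 0, 0, 0, 0, -0.8], [0, 0, 0, 0, 0, 0, -0.8], [0, 0, 0, 0, 0, 0, -0.8], [0, 0, 0, 0, 0, 0, -0.8], [0, 0, 0, 0, 0, 0, -0.8], [0, 0, 0, 0, 0, 0, -0.8], [0, 0, 0, 0, 0, 0, -0.8], [0, 0, 0, 0, 0, 0, -0.8]]]'

```text
clock: 8.35
eef_pos: [461.8, 30.7, 90.4]
tcp_rot: [-3.141, -0.001, 2.843]
contact_force: [-4.4, -1.9, 5.5]
opening: 0.15
grasp_force: 21.6
```

```bash
python3 - <<'E'
from m import *
ft,o=top(); print(o); cv2.imwrite('pics/t3.png',ft['img'][:,:,::-1])
E
```

```text
{'tip': [(array([310.4, 213.8]), np.int32(5), array([ 43.4, -11.7, 270. ]))], 'red': [(array([314.8, 222.4]), np.int32(28), array([ 28.7, -26.9, 266. ]))], 'blue': [(array([288.4, 213.8]), np.int32(20), array([ 28.5,  35.5, 266. ]))]}
```

Call:
send_rows --moves '[[[0.0031, 0.0005, 0, 0, 0, 0, -0.8], [0.0031, 0.0004, 0, 0, 0, 0, -0.8], [0.0031, -0.0002, 0, 0, 0, 0, -0.8], [0.0031, -0.0002, 0, 0, 0, 0, -0.8], [0.003, -0.0008, 0, 0, 0, 0, -0.8], [0.003, -0.0008, 0, 0, 0, 0, -0.8], [0.0028, -0.0014, 0, 0, 0, 0, -0.8], [0.0028, -0.0014, 0, 0, 0, 0, -0.8], [0, 0, 0, 0, 0, 0, -0.8], [0, 0, 0, 0, 0, 0, -0.8]]]'

```text
clock: 9.4
eef_pos: [488.6, 29.5, 90.8]
tcp_rot: [3.136, 0.003, 2.84]
contact_force: [2.7, 19.9, -3.0]
opening: 0.15
grasp_force: 21.2
```

Call:
send_rows --moves '[[[0, 0, 0, 0, 0, 0, -0.8], [0, 0, 0, 0, 0, 0, -0.8], [0, 0, 0, 0, 0, 0, -0.8], [0, 0, 0, 0, 0, 0, -0.8], [0, 0, 0, 0, 0, 0, -0.8], [0, 0, 0, 0, 0, 0, -0.8], [0, 0, 0, 0, 0, 0, -0.8], [0, 0, 0, 0, 0, 0, -0.8], [0, 0, 0, 0, 0, 0, -0.8], [0, 0, 0, 0, 0, 0, -0.8]]]'

```text
clock: 10.4
eef_pos: [488.6, 29.5, 90.8]
tcp_rot: [3.136, 0.003, 2.841]
contact_force: [4.5, 19.2, -3.1]
opening: 0.154
grasp_force: 21.2
```

```bash
python3 - <<'E'
from m import *
ft,o=top(); print(o); cv2.imwrite('pics/t4.png',ft['img'][:,:,::-1])
E
```

```text
{'tip': [(array([314.8, 215.6]), np.int32(8), array([ 42.5, -22.2, 270. ]))], 'red': [(array([314.7, 222. ]), np.int32(31), array([ 29.5, -26.5, 266. ]))], 'blue': [(array([288.4, 213.8]), np.int32(20), array([ 28.5,  35.5, 266. ]))]}
```

Call:
send_rows --moves '[[[0.0015, 0.0025, 0, 0, 0, 0, -0.8], [0.0023, -0.0015, 0, 0, 0, 0, -0.8], [0.0022, -0.0018, 0, 0, 0, 0, -0.8], [0.002, -0.002, 0, 0, 0, 0, -0.8], [0, 0, 0, 0, 0, 0, -0.8], [0, 0, 0, 0, 0, 0, -0.8], [0, 0, 0, 0, 0, 0, -0.8], [0, 0, 0, 0, 0, 0, -0.8], [0, 0, 0, 0, 0, 0, -0.8], [0, 0, 0, 0, 0, 0, -0.8]]]'

```text
clock: 11.45
eef_pos: [497.0, 25.9, 90.8]
tcp_rot: [3.137, 0.004, 2.841]
contact_force: [6.1, 14.5, -3.5]
opening: 0.153
grasp_force: 20.1
```

Call:
send_rows --moves '[[[0, 0, 0, 0, 0, 0, -0.8], [0, 0, 0, 0, 0, 0, -0.8], [0, 0, 0, 0, 0, 0, -0.8], [0, 0, 0, 0, 0, 0, -0.8], [0, 0, 0, 0, 0, 0, -0.8], [0, 0, 0, 0, 0, 0, -0.8]]]'

```text
clock: 12.05
eef_pos: [497.0, 25.9, 90.8]
tcp_rot: [3.137, 0.004, 2.841]
contact_force: [5.5, 15.0, -4.8]
opening: 0.155
grasp_force: 20.1
```

```bash
python3 - <<'E'
from m import *
ft,o=top(); print(o); cv2.imwrite('pics/t5.png',cv2.resize(ft['img'][195:325,220:385,::-1],None,fx=4,fy=4,interpolation=cv2.INTER_CUBIC))
E
```

```text
{'tip': [(array([316.3, 216.2]), np.int32(10), array([ 42.4, -25.9, 270. ]))], 'red': [(array([314.7, 222.1]), np.int32(30), array([ 29.3, -26.6, 266. ]))], 'blue': [(array([288.4, 213.8]), np.int32(20), array([ 28.5,  35.5, 266. ]))]}
```

View pics/t5.png

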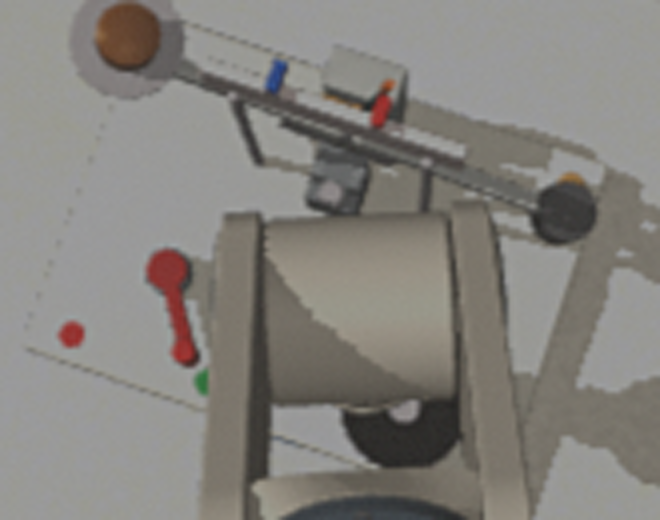

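The tip (crop 387,88) now stands right behind the red tab (381,108), at y -25.9 against -26.6. The lever is on green. Before releasing I'll relieve the radial load on the pin.

Call:
send_rows --moves '[[[0.001, 0.001, 0, 0, 0, 0, -0.8], [0.001, 0.0015, 0, 0, 0, 0, -0.8], [0, 0, 0, 0, 0, 0, -0.8], [0, 0, 0, 0, 0, 0, -0.8]]]'

```text
clock: 12.5
eef_pos: [496.8, 26.5, 90.5]
tcp_rot: [3.141, 0.001, 2.843]
contact_force: [-0.3, 1.1, 3.6]
opening: 0.152
grasp_force: 20.9
```

Call:
send_rows --moves '[[[0, 0, 0, 0, 0, 0, 0.1], [0, 0, 0, 0, 0, 0, 0.1], [0, 0, 0, 0, 0, 0, 0.1], [0, 0, 0.02, 0, 0, 0, 0.1], [0, 0, 0.025, 0, 0, 0, 0.1], [0, 0, 0.025, 0, 0, 0, 0.1], [-0.01, 0.01, 0.015, 0, 0, 0, 0.1], [0.002, 0.037, 0, 0, 0, 0, 0.1], [0.01, 0.036, 0, 0, 0, 0, 0.1], [0.01, 0.035, 0, 0, 0, 0, 0.1]]]'

```text
clock: 13.5
eef_pos: [508.6, 145.7, 175.6]
tcp_rot: [3.141, 0.001, 2.842]
contact_force: [1.1, -1.5, 0.0]
opening: 0.553
grasp_force: 0.0
```

Call:
send_rows --moves '[[[0, 0, 0, 0, 0, 0, 0.1], [0, 0, 0, 0, 0, 0, 0.1], [0, 0, 0, 0, 0, 0, 0.1], [0, 0, 0, 0, 0, 0, 0.1], [0, 0, 0, 0, 0, 0, 0.1], [0, 0, 0, 0, 0, 0, 0.1], [0, 0, 0, 0, 0, 0, 0.1]]]'

```text
clock: 14.2
eef_pos: [508.5, 144.2, 175.3]
tcp_rot: [3.142, 0.0, 2.842]
contact_force: [0.1, -0.5, 0.2]
opening: 0.551
grasp_force: 0.0
```

```bash
cat >> m.py <<'E'
def xplane(f,uv,x):
    R_=cv2.Rodrigues(np.array(f['rvec'],float))[0]; C=-R_.T@np.ravel(f['tvec']); a=B(p,C); b=B(p,C+R_.T@np.linalg.inv(f['mtx'])@np.r_[uv,1.])
    return a+(b-a)*(x-a[0])/(b[0]-a[0])
E
python3 - <<'E'
from m import *
ft,o=top(); print(o)
s,f,wr=wrist('w6'); print(s['eef_pos'])
for c,k in blobs(f['img'],172,4,(0,0,640,480),minarea=100): print('red',c,k,wr(c,89))
fs=snap('scene','s6'); roi=(285,205,360,240)
for n,a,x in (('tip',(5,18,roi,90),43),('red',(172,4,roi,90),32),('blue',(105,130,roi,80),32)):
    for c,k in blobs(fs['img'],*a,minarea=2): print(n,c,k,xplane(fs,c,x).round(1))
a=cv2.resize(fs['img'][205:265,280:360,::-1],None,fx=8,fy=8,interpolation=cv2.INTER_CUBIC)
b=cv2.resize(f['img'][:,:,::-1],(320,240)); a[-240:,-320:]=b
cv2.imwrite('pics/c6.png',a)
E
```

```text
{'tip': [(array([316.3, 216.2]), np.int32(10), array([ 42.4, -25.9, 270. ])), (array([303.5, 219.2]), np.int32(4), array([ 26.6,  -1.1, 270. ]))], 'red': [(array([314.7, 222.1]), np.int32(30), array([ 29.3, -26.6, 266. ]))], 'blue': [(array([288.4, 213.8]), np.int32(20), array([ 28.5,  35.5, 266. ]))]}
[508.49927732 144.3653733  175.3389726 ]
red [435.37799043 215.83971292] 418 [503.22088185 213.76352889  89.        ]
red [350.56240964 276.52433735] 2075 [526.202447  154.8843593  89.       ]
tip [309.14814815 221.7037037 ] 27 [ 43.  -28.2 257.9]
red [309.73333333 215.8       ] 15 [ 32.  -29.  269.1]
red [351. 238.] 9 [ 32.   82.1 213.3]
blue [332.85714286 219.35714286] 14 [ 32.   33.1 267.1]
```

View pics/c6.png

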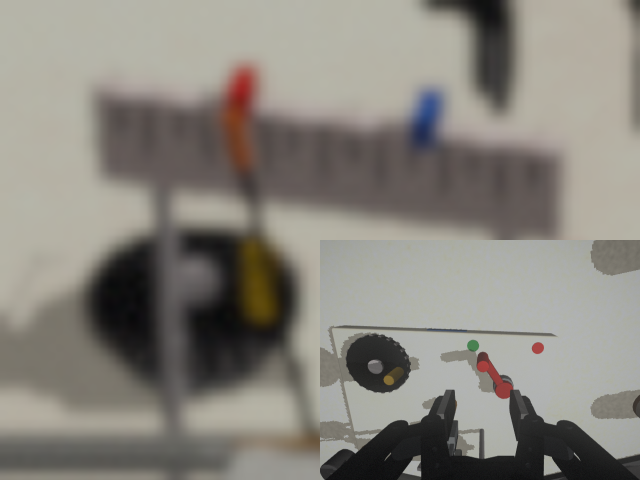

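The scene view shows the orange tip directly below and behind the red tab, upper end at crop (232,115) against the tab at (240,90), about 1 mm off. The inset shows the lever knob between the jaws. I'll swing the lever back.

Call:
send_rows --moves '[[[-0.003, 0, -0.02, 0, 0, 0, 0.1], [0, 0, -0.02, 0, 0, 0, 0.1], [0, 0, -0.02, 0, 0, 0, 0.1], [0, 0, -0.02, 0, 0, 0, 0.1], [0, 0, -0.008, 0, 0, 0, 0.1], [0, 0, 0, 0, 0, 0, -0.8], [0, 0, 0, 0, 0, 0, -0.8], [0, 0, 0, 0, 0, 0, -0.8], [0, 0, 0, 0, 0, 0, -0.8]]]'

```text
clock: 15.25
eef_pos: [506.2, 145.5, 88.2]
tcp_rot: [3.14, 0.001, 2.842]
contact_force: [1.8, 5.9, -5.9]
opening: 0.172
grasp_force: 20.5
```

Call:
send_rows --moves '[[[-0.0018, 0.0088, 0, 0, 0, 0, -0.8], [-0.0004, 0.009, 0, 0, 0, 0, -0.8], [0.001, 0.0089, 0, 0, 0, 0, -0.8], [0.0022, 0.0087, 0, 0, 0, 0, -0.8], [0.0036, 0.0082, 0, 0, 0, 0, -0.8], [0.0048, 0.0077, 0, 0, 0, 0, -0.8], [0.0058, 0.0069, 0, 0, 0, 0, -0.8], [0.0068, 0.0058, 0, 0, 0, 0, -0.8], [0, 0, 0, 0, 0, 0, -0.8], [0, 0, 0, 0, 0, 0, -0.8]]]'

```text
clock: 16.25
eef_pos: [527.1, 209.3, 87.7]
tcp_rot: [3.141, -0.0, 2.843]
contact_force: [-4.1, 2.6, 2.4]
opening: 0.172
grasp_force: 21.5
```

Call:
send_rows --moves '[[[0.0015, 0.0012, 0, 0, 0, 0, -0.8], [0.0015, 0.0012, 0, 0, 0, 0, -0.8], [0, 0, 0, 0, 0, 0, -0.8], [0, 0, 0, 0, 0, 0, -0.8]]]'

```text
clock: 16.65
eef_pos: [528.2, 210.0, 87.5]
tcp_rot: [-3.139, -0.003, 2.843]
contact_force: [-10.7, -5.2, 9.6]
opening: 0.175
grasp_force: 22.2
```

Call:
send_rows --moves '[[[-0.0012, -0.0006, 0, 0, 0, 0, -0.8], [0, 0, 0, 0, 0, 0, 0.1], [0, 0, 0, 0, 0, 0, 0.1], [0, 0, 0, 0, 0, 0, 0.1], [0, 0, 0, 0, 0, 0, 0.1], [0, 0, 0.02, 0, 0, 0, 0.1], [0, 0, 0.025, 0, 0, 0, 0.1], [0, 0, 0.025, 0, 0, 0, 0.1], [0, 0, 0.02, 0, 0, 0, 0.1], [-0.02, 0.02, 0.02, 0, 0, 0, 0.1]]]'

```text
clock: 17.65
eef_pos: [511.0, 229.6, 198.4]
tcp_rot: [3.141, 0.002, 2.841]
contact_force: [0.2, 1.1, -0.0]
opening: 0.547
grasp_force: 0.0
```

Call:
send_rows --moves '[[[-0.03, 0.03, 0.02, 0, 0, 0, 0.1], [-0.03, 0.03, 0.02, 0, 0, 0, 0.1], [-0.03, 0.03, 0, 0, 0, 0, 0.1], [-0.03, 0.03, 0, 0, 0, 0, 0.1], [0, 0, 0, 0, 0, 0, 0.1], [0, 0, 0, 0, 0, 0, 0.1], [0, 0, 0, 0, 0, 0, 0.1], [0, 0, 0, 0, 0, 0, 0.1]]]'

```text
clock: 18.45
eef_pos: [390.0, 349.7, 237.2]
tcp_rot: [-3.141, 0.0, 2.841]
contact_force: [0.0, -0.4, 0.9]
opening: 0.551
grasp_force: 0.0
```

```bash
python3 - <<'E'
from m import *
ft,o=top(); print(o)
fs=snap('scene','s7'); roi=(285,205,345,240)
for n,a,x in (('tip',(5,18,roi,90),43),('red',(172,4,roi,90),32)):
    for c,k in blobs(fs['img'],*a,minarea=2): print(n,c,k,xplane(fs,c,x).round(1))
cv2.imwrite('pics/t7.png',cv2.resize(ft['img'][195:325,220:385,::-1],None,fx=4.5,fy=4.5,interpolation=cv2.INTER_CUBIC))
E
```

```text
{'tip': [(array([316.2, 216.4]), np.int32(8), array([ 41.9, -26. , 270. ]))], 'red': [(array([314.7, 222.1]), np.int32(30), array([ 29.3, -26.6, 266. ]))], 'blue': [(array([288.4, 213.8]), np.int32(20), array([ 28.5,  35.5, 266. ]))]}
tip [309.2962963  221.77777778] 27 [ 43.  -27.8 257.7]
red [309.73333333 215.8       ] 15 [ 32.  -29.  269.1]
```

View pics/t7.png

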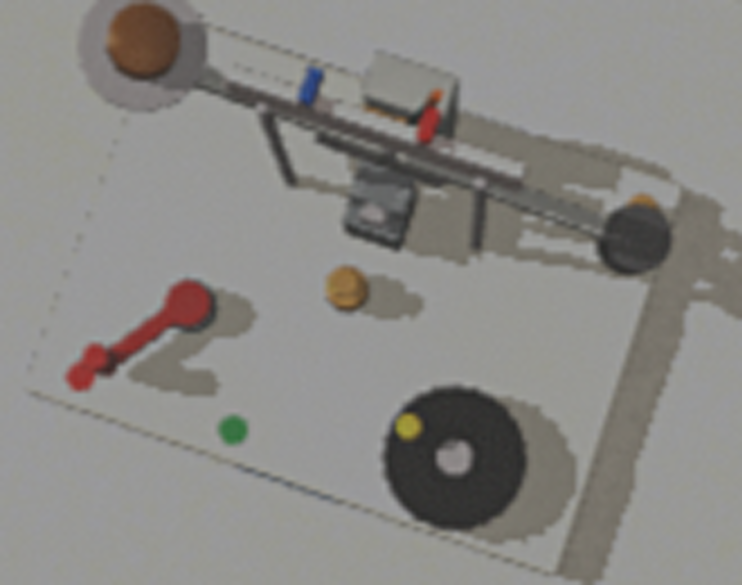

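The lever knob (95,357) is back at the red dot (80,376), exactly as at the start. The tip (435,97) is still on the red tab (428,125), and weight_a has not moved. I'll hand it in.

```bash
python3 -c "from rig import sign_off; print(sign_off())"
```

```text
the job is handed in; nothing more can be done
None
```

The job is handed in: the lever is back at the red dot with the beam arrested, and the pointer tip is held about 1 mm or less from the red tab's centre in the camera measurements; the arm is clear after about 18.5 s of the 67 s allowed.

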